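Blow off a bearing housing and hold its cover over the tapped holes

ROBOT

A 6-joint arm with a two-finger parallel gripper is mounted at the origin on the work surface. World frame = base frame: x ahead of the robot, y to its left, z up, the work surface at z = 0. Lengths are in m, angles in rad, forces in N, time in s.
With the tool pointing down it reaches from about 0.35 to 0.85 m from the base axis. Payload 8.1 kg.
Tool frame: the origin (TCP) lies midway between the tips of the shut fingers; the grasp point (between the pads) lies 19 mm behind it; z points along the fingers, y is the line along which they close (so a half turn about z gives the same grasp; the last joint's range is limited). The gripper opens to 93 mm and grips with 3 to 60 N. Pads are 15 mm wide; open, the fingers measure 128 mm over their backs; the gripper's body (75 mm by 188 mm) begins 65 mm behind the grasp point.
Start: joints at [1.211, 0.13, 1.488, -0, 1.523, -0.085], TCP at [0.163, 0.577, 0.191] pointing down, gripper open.
Joint ranges: [-2.96, 2.96], [-0.89, 2.26], [0.02, 2.5], [-1.34, 4.48], [0, 2.73], [-2.66, 2.66]. Speed limits (rad/s): [2.39, 2.39, 2.79, 3.14, 3.14, 3.14].

INTERFACE

Orientations are given as a rotation vector (axis times angle).
In Python, from plant import read_state, read_camera, get_calibration, close_job gives the robot as it stands.
- The arm moves only by the shell command python3 -m crank 'ROWS' [FORCE]. ROWS is JSON, a list that holds one entry, the list of rows, each a list of 7 numbers: the gripper's target within -1 to 1 (fully open at 1, half-way at 0, shut at -1), then the shift along the tool's x, y, z as a fraction of full scale, then the turn, a rotation vector about the tool's x, y, z as a fraction of full scale. In form: [[[grip, x, y, z, rx, ry, rz], ...]]. A call has exactly 5 rows; each row is the pose to reach, as a shift and turn from the pose commanded when the call began, along the tool's axes at that moment; what a row does not reach only later rows make up. Full scale, the value 1, is 0.5 m for a shift and 90 degrees for a turn. A row lasts 1/8 s, in which the tool goes at most 62.5 mm and 10.7 degrees, less where a joint would pass 70% of its speed; a pose out of reach is approached as far as the arm can. A call with a number of a shift or a turn outside -1 to 1 is refused whole. A call with a gripper value outside its range is refused whole. The fingers move at their own pace and stop on an object; FORCE is the grip in N (left out, the last holds). Time passes only in rows, so rows that repeat a pose let the fingers close, or fill a call up. It gives the time, the measured TCP pose, the force, the opening and the grip force at its end, in the units of the state.
- read_state(): the state, without advancing time (a new reading comes with each control period).
- read_camera(name): name is "scene" or "top" or "wrist"; returns the picture (480x640x3 uint8, red, green, blue); there is no depth.
- get_calibration(name): a dict with "fx", "fy", "cx", "cy" (pixels), "eye" and "orientation" of the camera in the world; the wrist camera has in their place "mount" (4x4, takes a point from camera to tool coordinates, whose origin is the TCP and whose axes are the flange's). Camera axes: x right, y down, z forward; pixel columns grow to the right and rows downward; lengths in m; the calibration is good to about 2 mm. A picture is of the moment at which its call begins: read the wrist's pose just before it. get_calibration takes no time and is no camera call.
- close_job(): hands the job in; it is judged then, once.
The state is a dict: "t": time; "q": joint angles; "dq": joint speeds; "joint_torque": joint torques, N m; "tool_pos": TCP position; "orientation": TCP orientation; "force": force on the tool from outside, world axes, zero at the start; "wrist_torque": the same for the moment, N m; "opening": finger opening in m; "gripper_force": force on a finger pad.
Only numpy, scipy, OpenCV 4.12 (cv2) and the standard library are available. Lean on these libraries where they do the work, as an engineer would, in place of code of your own. Each camera call takes 0.05 s, during which the arm holds its last target. There are 200 camera calls.

TASK

Blow the bearing housing clean by squeezing the red trigger of the air gun in its bench stand all the way, keeping it squeezed for about a second, then letting it go. Then pick the steel bearing cover off its black mat by its hub and hold it level and still about 15 mm above the housing's top face, all four cover holes lined up over the four tapped holes (either way round), so that a colleague can start the bolts: never let the cover touch the housing, and finish while still holding it there. Leave the other loose things on the bench alone.

Things in the scene. Friction and masses are not known exactly. Their poses are not given: they have to be found in the camera images.
- housing: bearing housing, fixed to the bench: green foot 150 x 100 x 12 mm, bare metal block 100 x 76 mm (its x by y) with a flat top face 72 mm above the bench, a bearing in its middle bore. Origin at the centre of its underside, z up; x along the long side.
- housing_face (a point): centre of the housing's top face, 72 mm above the bench; same axes as the housing
- thread0 (a point): mouth of tapped hole 0 (8 mm wide) in the housing's top face, at (-38, -26) mm in the housing's x, y
- thread1 (a point): mouth of tapped hole 1 (8 mm wide) in the housing's top face, at (38, -26) mm in the housing's x, y
- thread2 (a point): mouth of tapped hole 2 (8 mm wide) in the housing's top face, at (38, 26) mm in the housing's x, y
- thread3 (a point): mouth of tapped hole 3 (8 mm wide) in the housing's top face, at (-38, 26) mm in the housing's x, y
- gun: blue air blow gun lying on its side in a fixed stand, axis 85 mm above the bench. Origin on the bench under the barrel; its y is the way the nozzle points (to the housing, nozzle tip at y = 140 mm), z up. The pistol grip runs from the barrel along its -x to x = -109 mm: 26 mm deep along y (y = -43 to -17 mm), 24 mm thick in z (73 to 97 mm high), free underneath and above. The barrel is 26 mm across. Nothing else of the gun or stand is near the grip or trigger.
- grip_back (a point): point on the flat back of the pistol grip, straight across from trigger_pad, 85 mm above the bench: one finger goes behind here
- trigger_pad (a point): point on the outer face of the red trigger bar (64 x 8 x 18 mm, upright face), 45 mm from its hinge, 85 mm above the bench; it moves with the trigger. At rest the trigger is parallel to the grip and this point is 52 mm from grip_back along the gun's +y: squeeze grip and trigger together from above, fingers closing along the gun's y, to about 42 mm between the fingers.
- trigger (a joint): trigger angle in rad about an upright hinge: 0 released, 0.28 squeezed to its stop; sprung, needs about 9 N at the pad to stay at the stop, returns by itself
- mat: black rubber mat, fixed, 130 x 110 x 6 mm, on which the cover lies; origin at the centre of its underside
- cover: bearing cover, loose, about 0.25 to 0.5 kg: steel plate 100 x 76 x 6 mm (its x by y) with four 12 mm through holes near the corners and, on top in the middle, an aluminium hub 44 mm along x, 32 mm along y, reaching from 6 to 34 mm above the plate's underside; grip the hub across its y. Origin at the centre of the plate's underside, z up.
- hole0 (a point): centre of cover hole 0 at the plate's underside, at (-38, -26) mm in the cover's x, y
- hole1 (a point): centre of cover hole 1 at the plate's underside, at (38, -26) mm in the cover's x, y
- hole2 (a point): centre of cover hole 2 at the plate's underside, at (38, 26) mm in the cover's x, y
- hole3 (a point): centre of cover hole 3 at the plate's underside, at (-38, 26) mm in the cover's x, y
- oil_bottle: yellow oil bottle with red cap, 52 mm across, 110 mm tall, upright; origin at its foot
- bearing_stack: stack of four bearings in one piece, 48 mm across, 64 mm tall; origin at its foot
- screwdriver: screwdriver lying on the bench
- spanner: open-ended spanner lying on the bench
- bearing_a: loose bearing 40 mm across, 14 mm high, in the green tray
- bearing_b: the same, in the green tray
- bearing_c: the same, in the green tray
- tray: green tray 130 x 110 x 26 mm with three bearings, fixed; it and the mat swap places; origin at the centre of its underside
Mind the look-alikes: they are no part of the job. What is shaped like the cover but brown or pink is not meant.

How it is judged:
On the way, in this order (a step that is already met when the one before it is completed fails the run):
1. the trigger is squeezed nearly to its stop and kept there for at least half a second (value of joint trigger above 0.22 rad), for 0.5 s.
2. the trigger is let go (value of joint trigger below 0.05 rad), for 0.1 s.
3. the cover is lifted clear of its mat in the fingers (height (world z) of cover above 0.03 m and contact force between cover and the fingers above 1 N), for 0.2 s.
At the end, for the whole second after the job is handed in: The cover is held in the fingers, still, upright within 0.07 rad, its underside 7 to 25 mm above the housing's top face and not touching it, each of its four holes within 3.5 mm (horizontally) of a tapped hole, either way round; the trigger is released (((horizontal distance between hole0 and thread0 below 0.0035 m and horizontal distance between hole1 and thread1 below 0.0035 m and horizontal distance between hole2 and thread2 below 0.0035 m and horizontal distance between hole3 and thread3 below 0.0035 m) or (horizontal distance between hole0 and thread2 below 0.0035 m and horizontal distance between hole1 and thread3 below 0.0035 m and horizontal distance between hole2 and thread0 below 0.0035 m and horizontal distance between hole3 and thread1 below 0.0035 m)) and z of cover in the frame of housing_face between 0.007 and 0.025 m and angle between cover's own z axis and vertical below 0.07 rad and contact force between cover and the fingers above 1 N and contact force between cover and housing below 0.2 N and linear speed of cover below 0.02 m/s and angular speed of cover below 0.15 rad/s and value of joint trigger below 0.05 rad); the arm keeps its last pose, push and grip.
It fails at once if the cover touches the housing (contact force between cover and housing above 1 N).
It fails at once if a loose bystander (oil bottle, bearing stack, screwdriver, spanner or a bearing in the tray) is moved over 20 mm (distance of any of oil_bottle, bearing_stack, screwdriver, spanner, bearing_a, bearing_b, bearing_c from where it was at the start of the episode above 0.02 m).
It also fails if it takes over 58 s, if anything falls off the work surface, if the arm or the gripper's body presses on something with over 40 N, if the wrist force passes 120 N, or if a joint passes its speed limit or range.

## Working session

There is one attempt and no reset: what is moved stays moved. The work goes in short steps, Python scripts to look and compute and a shell command to move; the robot and the scene stay as the last step left them, time stands still between calls to the robot, and variables do not carry over. Pictures are saved under pics/ and viewed, at most 10 in all, crops included, and the job is handed in when it is done.

```bash
mkdir -p pics
python3 - <<'E'
from plant import *
import cv2
for n in("top","scene"):
    cv2.imwrite(f"pics/{n}0.png",read_camera(n)[:,:,::-1]); print(n,get_calibration(n))
print(get_calibration("wrist"))
print(read_state())
E
```

```text
top {'fx': 435.50163741034874, 'fy': 435.50163741034874, 'cx': 312.16417276722393, 'cy': 243.73400797998363, 'eye': array([0.36183354, 0.0421606 , 1.01442307]), 'orientation': array([-2.13806774,  2.15366601, -0.10970191])}
scene {'fx': 554.1905384512014, 'fy': 554.1905384512014, 'cx': 326.85208009770804, 'cy': 236.5642642592456, 'eye': array([0.89347292, 0.53111978, 1.13219926]), 'orientation': array([-0.98775038, -2.66477556,  0.75597675])}
{'fx': 420.49886945139235, 'fy': 420.49886945139235, 'cx': 322.0693411516097, 'cy': 234.26558754490222, 'mount': array([[-7.15742210e-04, -9.60561740e-01, -2.78065874e-01,
         7.87208349e-02],
       [ 9.99999702e-01, -6.07324480e-04, -4.76035896e-04,
         1.17402616e-03],
       [ 2.88385656e-04, -2.78066132e-01,  9.60561889e-01,
        -1.93919892e-01],
       [ 0.00000000e+00,  0.00000000e+00,  0.00000000e+00,
         1.00000000e+00]])}
{'t': 0.1, 'q': array([ 1.21060440e+00,  1.31062710e-01,  1.48916343e+00, -2.54074124e-05,
        1.52298088e+00, -8.54176736e-02]), 'dq': array([-0.00089287, -0.00129595, -0.00368347, -0.00078892, -0.00057054,
       -0.00018893]), 'joint_torque': array([ 5.20788653e-04, -5.61341572e+01, -4.93095553e+01,  7.69247976e-02,
        2.90843431e-02, -6.75597221e-05]), 'tool_pos': array([0.16260284, 0.57697824, 0.18990989]), 'orientation': array([-4.30210338e-01, -3.11166058e+00,  2.48170643e-03]), 'force': array([0.74226957, 0.38644255, 0.53871956]), 'wrist_torque': array([-0.04950577, -0.01246034, -0.00271065]), 'gripper_force': 0.0, 'opening': 0.09322529818183366}
```

View pics/top0.png

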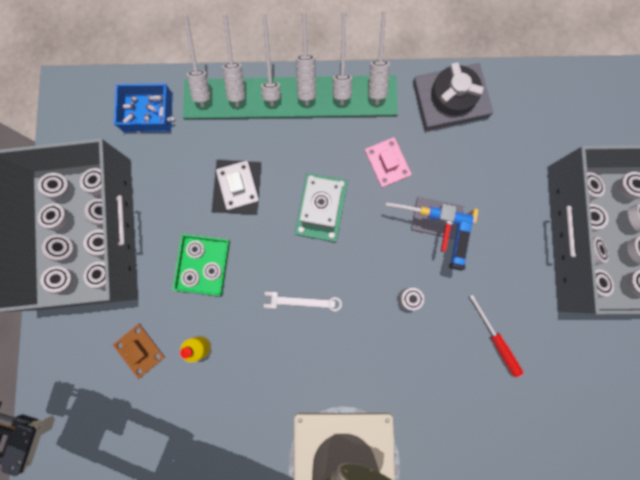

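View pics/scene0.png

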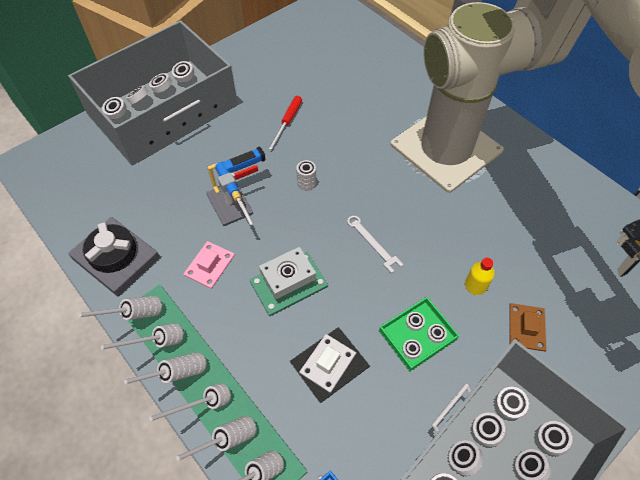

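The top view shows the gun at about (450,225) with its red trigger at (446,237), the housing at (321,203), the cover on its mat at (237,186), and brown and pink decoys elsewhere. I'll enlarge those areas.

Run:
```python
import cv2
i=cv2.imread("pics/top0.png")
def crop(n,x,y,w,h,s): cv2.imwrite(n,cv2.resize(i[y:y+h,x:x+w],None,fx=s,fy=s,interpolation=cv2.INTER_CUBIC))
crop("pics/c1.png",205,150,150,100,5)
crop("pics/c2.png",380,185,110,95,6)
```

```text
(no output)
```

View pics/c1.png

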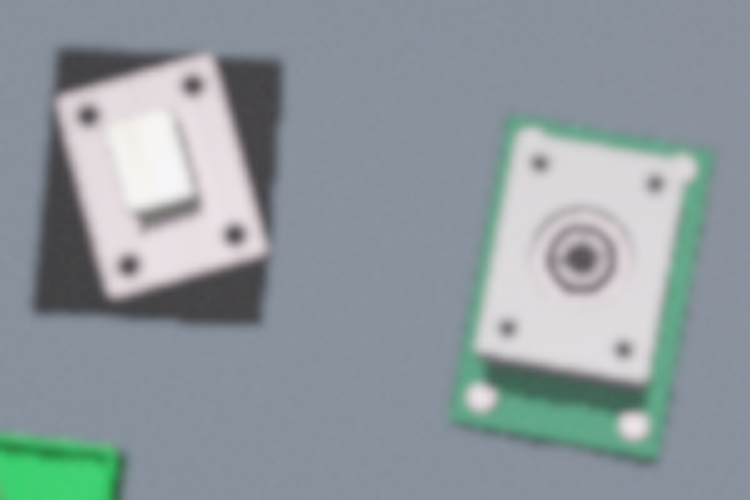

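View pics/c2.png

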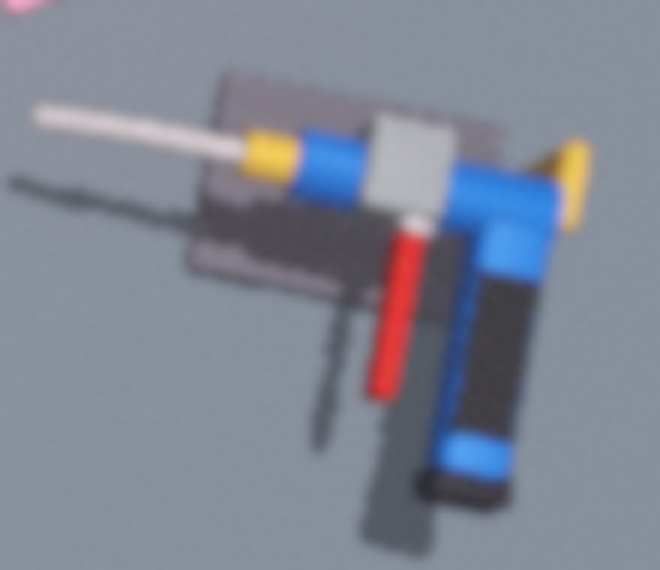

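```bash
cat > h.py <<'E'
import numpy as np, json
from scipy.spatial.transform import Rotation as R
from scipy.optimize import least_squares
from plant import *
def ray(cal,uv,z):
    uv=np.atleast_2d(uv).astype(float); M=R.from_rotvec(cal["orientation"]).as_matrix()
    d=np.c_[(uv[:,0]-cal["cx"])/cal["fx"],(uv[:,1]-cal["cy"])/cal["fy"],np.ones(len(uv))]@M.T
    return cal["eye"]+d*((np.asarray(z)-cal["eye"][2])/d[:,2])[:,None]
def uncrop(p,x,y,s): return (np.array(p,float)+.5)/s-.5+[x,y]
def fit(obs,mod):   # 2D rigid: obs = c + R(a) mod
    f=lambda v:(np.array(mod)@np.array([[np.cos(v[2]),np.sin(v[2])],[-np.sin(v[2]),np.cos(v[2])]])+v[:2]-obs).ravel()
    best=min((least_squares(f,[*np.mean(obs,0),a]) for a in np.arange(-3,3.1,1)),key=lambda r:r.cost)
    return best.x,np.abs(best.fun).max()
def rel(pos,yaw):
    "shift/turn (fractions) to TCP pos, pointing down, tool y along yaw (mod pi)"
    s=read_state(); M=R.from_rotvec(s["orientation"])
    out=[]
    for y in (yaw,yaw+np.pi):
        yv=np.array([np.cos(y),np.sin(y),0]); zv=np.array([0,0,-1.]); T=np.c_[np.cross(yv,zv),yv,zv]
        out.append((M.inv()*R.from_matrix(T)).as_rotvec())
    print("tcp",s["tool_pos"].round(4),"q",s["q"].round(2),"shift",(M.inv().apply(np.array(pos)-s["tool_pos"])/.5).round(4))
    for o in out: print("turn",(o/(np.pi/2)).round(4))
E
python3 - <<'E'
from h import *
c=get_calibration("top")
H=np.array([[-38,-26],[38,-26],[38,26],[-38,26]])/1000
ho=ray(c,uncrop([(624,348),(655,184),(540,162),(507,328)],205,150,5),[.072]*4)
# image up=+x; image left=+y
co=ray(c,uncrop([(235,235),(193,85),(88,115),(128,265)],205,150,5),[.012]*4)
print("housing",fit(ho[:,:2],H)); print("cover",fit(co[:,:2],H))
g=ray(c,uncrop([(38,115),(508,470),(443,470),(480,225),(368,397),(395,403),(400,235),(430,235)],380,185,6),[.085,.097,.097,.097,.094,.094,.094,.094])
print(g.round(4))
for z,p in ((.006,(0,0)),): pass
mod=np.array([[0,140]])/1000
# fit: nozzle exact, grip edges & trigger faces by y only
def f(v):
    x,y,a=v; q=(g[:,:2]-[x,y])@np.array([[np.cos(a),-np.sin(a)],[np.sin(a),np.cos(a)]])
    return np.r_[q[0]-[0,.14],q[1,1]+.043,q[2,1]+.017,q[3,1]+.017,q[4,1]-.009,q[5,1]-.001,q[6,1]-.009,q[7,1]-.001],q
r=min((least_squares(lambda v:f(v)[0],[*g[0,:2],a]) for a in np.arange(-3,3.1,1)),key=lambda r:r.cost)
print("gun",r.x,"res mm",(r.fun*1e3).round(1)); print((f(r.x)[1]*1e3).round(1))
E
```

```text
housing (array([ 0.57635152,  0.04378724, -0.19541309]), np.float64(0.0004944421580075353))
cover (array([0.63116585, 0.24294343, 0.27416703]), np.float64(0.0002748097577334463))
[[ 0.5649 -0.0971  0.085 ]
 [ 0.4341 -0.2554  0.097 ]
 [ 0.4343 -0.2328  0.097 ]
 [ 0.5209 -0.2498  0.097 ]
 [ 0.4605 -0.2087  0.094 ]
 [ 0.4583 -0.2181  0.094 ]
 [ 0.5182 -0.2224  0.094 ]
 [ 0.518  -0.233   0.094 ]]
gun [ 0.53454958 -0.23536347 -0.21605662] res mm [-0.   1.6  1.9 -2.  -0.   1.1 -0.5  0.1 -2.2]
[[ -0.  141.6]
 [-93.8 -41.1]
 [-98.5 -19. ]
 [-10.2 -17. ]
 [-78.1  10.1]
 [-78.2   0.5]
 [-18.8   9.1]
 [-16.6  -1.2]]
```

The fits are consistent: hole residuals are under 0.5 mm and the gun about 2 mm. First a waypoint, then above the gun.

```bash
python3 -c "
from h import *
rel([.45,.28,.2],1.355); rel([.4724,-.2432,.2],1.355)"
```

```text
tcp [0.1626 0.577  0.1899] q [ 1.21  0.13  1.49 -0.    1.52 -0.09] shift [-0.7144 -0.4157 -0.0196]
turn [-0.001  -0.0001 -0.0375]
turn [-2.0000e-04  1.6000e-03  1.9625e+00]
tcp [0.1626 0.577  0.1899] q [ 1.21  0.13  1.49 -0.    1.52 -0.09] shift [-1.0414 -1.4107 -0.018 ]
turn [-0.001  -0.0001 -0.0375]
turn [-2.0000e-04  1.6000e-03  1.9625e+00]
```

```bash
python3 -m crank '[[[1,-0.11,-0.06,-0.02,0,0,-0.0375],[1,-0.22,-0.12,-0.02,0,0,-0.0375],[1,-0.33,-0.18,-0.02,0,0,-0.0375],[1,-0.43,-0.25,-0.02,0,0,-0.0375],[1,-0.54,-0.31,-0.02,0,0,-0.0375]]]' 25
python3 -m crank '[[[1,-0.1,-0.07,0,0,0,0],[1,-0.17,-0.14,0,0,0,0],[1,-0.2,-0.25,0,0,0,0],[1,-0.23,-0.36,0,0,0,0],[1,-0.26,-0.47,0,0,0,0]]]'
python3 -m crank '[[[1,-0.03,-0.1,0,0,0,0],[1,-0.06,-0.2,0,0,0,0],[1,-0.09,-0.3,0,0,0,0],[1,-0.1,-0.4,0,0,0,0],[1,-0.1,-0.45,0,0,0,0]]]'
python3 -c "
from h import *
rel([.4724,-.2432,.2],1.355)"
```

```text
t: 0.72
tool_pos: [0.3812, 0.3533, 0.2005]
orientation: [-0.338, -3.123, 0.0]
force: [0.6, 1.3, -0.2]
opening: 0.0927
gripper_force: 0.0
t: 1.35
tool_pos: [0.4568, 0.096, 0.2005]
orientation: [-0.338, -3.123, 0.0]
force: [0.7, 0.3, -0.3]
opening: 0.093
gripper_force: 0.0
t: 1.98
tool_pos: [0.457, -0.135, 0.2003]
orientation: [-0.342, -3.122, 0.0]
force: [0.1, 1.2, -0.0]
opening: 0.0928
gripper_force: 0.0
tcp [ 0.457  -0.135   0.2003] q [-0.39 -0.21  1.8  -0.    1.55 -1.75] shift [-0.0769 -0.2046  0.0007]
turn [-0.0002 -0.0006 -0.0014]
turn [-9.0000e-04  3.0000e-04  1.9986e+00]
```

```bash
python3 -m crank '[[[1,-0.04,-0.1,0,0,0,0],[1,-0.0769,-0.2046,0,0,0,-0.001],[1,-0.0769,-0.2046,0,0,0,-0.001],[1,-0.0769,-0.2046,0,0,0,-0.001],[1,-0.0769,-0.2046,0,0,0,-0.001]]]'
python3 - <<'E'
from h import *
import cv2
rel([.4724,-.2432,.066],1.355)
s=read_state(); im=read_camera("wrist")[:,:,::-1].copy(); cal=get_calibration("wrist")
a=-.216;o=np.array([.53455,-.23536])
def w(x,y,z): return np.array([*(o+np.array([[np.cos(a),-np.sin(a)],[np.sin(a),np.cos(a)]])@[x,y]),z])
M=cal["mount"];Rt=R.from_rotvec(s["orientation"]).as_matrix()
for p in [(-.1,-.043,.097),(-.03,-.043,.097),(-.1,-.017,.097),(-.03,-.017,.097),(-.078,.009,.094),(-.02,.009,.094),(-.078,.001,.094),(-.059,.009,.094)]:
    q=M[:3,:3].T@(Rt.T@(w(*p)-s["tool_pos"])-M[:3,3]); u=cal["fx"]*q[0]/q[2]+cal["cx"];v=cal["fy"]*q[1]/q[2]+cal["cy"]
    print(p,round(u),round(v)); cv2.circle(im,(int(u),int(v)),2,(255,0,255),-1)
cv2.imwrite("pics/w1.png",im)
E
```

```text
t: 2.6
tool_pos: [0.4734, -0.2398, 0.2008]
orientation: [-0.334, -3.124, -0.001]
force: [-0.4, -0.1, -0.9]
opening: 0.093
gripper_force: 0.0
tcp [ 0.4734 -0.2398  0.2008] q [-0.57 -0.06  1.67  0.    1.54 -1.92] shift [ 0.0005 -0.0073  0.2696]
turn [ 0.0002 -0.0001  0.0017]
turn [ 2.0000e-04  3.0000e-04 -1.9983e+00]
(-0.1, -0.043, 0.097) 284 168
(-0.03, -0.043, 0.097) 286 261
(-0.1, -0.017, 0.097) 321 168
(-0.03, -0.017, 0.097) 321 261
(-0.078, 0.009, 0.094) 357 198
(-0.02, 0.009, 0.094) 355 273
(-0.078, 0.001, 0.094) 346 198
(-0.059, 0.009, 0.094) 356 223
```

View pics/w1.png

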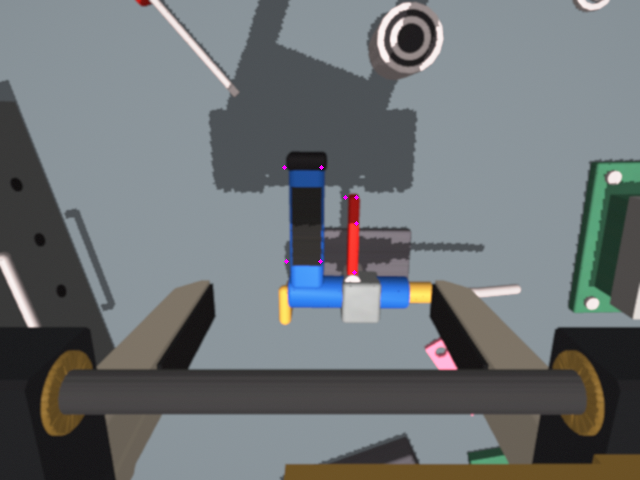

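The predicted marks sit on the gun: grip edges are about 290–325 against 284–321 predicted, and the trigger matches within 1–2 px. That means shifting about 1 mm along +y. Descending.

```bash
python3 -m crank '[[[1,0.0005,-0.005,0.07,0,0,0.0017],[1,0.0005,-0.005,0.14,0,0,0.0017],[1,0.0005,-0.005,0.2,0,0,0.0017],[1,0.0005,-0.005,0.25,0,0,0.0017],[1,0.0005,-0.005,0.2696,0,0,0.0017]]]'
python3 -m crank '[[[0.3,0,0,0,0,0,0],[0.1,0,0,0,0,0,0],[-0.1,0,0,0,0,0,0],[-0.3,0,0,0,0,0,0],[-0.3,0,0,0,0,0,0]]]' 25
python3 -c "
from h import *
rel([.4726,-.2422,.066],1.355)"
```

```text
t: 3.28
tool_pos: [0.4718, -0.2418, 0.0645]
orientation: [-0.338, -3.121, -0.002]
force: [-0.4, -0.5, 0.8]
opening: 0.093
gripper_force: 0.0
t: 3.9
tool_pos: [0.4729, -0.2433, 0.0664]
orientation: [0.34, 3.123, -0.0]
force: [1.0, 1.7, 1.0]
opening: 0.0476
gripper_force: 1.0
tcp [ 0.4729 -0.2433  0.0664] q [-0.57  0.04  1.81  0.    1.28 -1.93] shift [0.001  0.0021 0.0008]
turn [ 0.      0.0003 -0.0008]
turn [ 5.0000e-04 -0.0000e+00  1.9992e+00]
```

```bash
python3 -m crank '[[[-1,0,0,0,0,0,0],[-1,0,0,0,0,0,0],[-1,0,0,0,0,0,0],[-1,0,0,0,0,0,0],[-1,0,0,0,0,0,0]]]' 25
python3 -m crank '[[[-1,0,0,0,0,0,0],[-1,0,0,0,0,0,0],[-1,0,0,0,0,0,0],[-1,0,0,0,0,0,0],[-1,0,0,0,0,0,0]]]' 30
```

```text
t: 4.53
tool_pos: [0.4712, -0.251, 0.0664]
orientation: [0.344, 3.122, -0.019]
force: [-4.9, -32.2, -9.4]
opening: 0.0252
gripper_force: 25.0
t: 5.15
tool_pos: [0.4712, -0.251, 0.0664]
orientation: [0.344, 3.122, -0.019]
force: [-5.3, -32.6, -9.3]
opening: 0.025
gripper_force: 30.0
```

Run:
```python
from h import *
import cv2
w=read_camera("wrist")[:,:,::-1];s=read_camera("scene")[:,:,::-1]
cv2.imwrite("pics/w2.png",np.hstack([cv2.resize(w[120:340,200:460],(400,338)),cv2.resize(s[100:240,180:345],(398,338),interpolation=cv2.INTER_CUBIC)]))
```

```text
(no output)
```

View pics/w2.png

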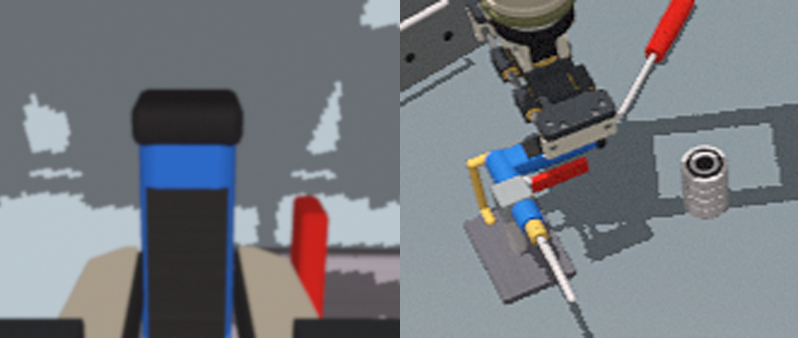

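The picture shows the fingers around the grip only, with the trigger outside the right finger and not squeezed. I'll re-centre on the grip, open slightly and lift straight out before looking again.

```bash
python3 -m crank '[[[-1,0,-0.008,0,0,0,0],[-1,0,-0.016,0,0,0,0],[-0.41,0,-0.016,0,0,0,0],[-0.41,0,-0.016,0,0,0,0],[-0.41,0,-0.016,0,0,0,0]]]' 10
python3 -c "
from h import *
rel([.4726,-.2422,.066],1.355)"
```

```text
t: 5.88
tool_pos: [0.4709, -0.2509, 0.0659]
orientation: [-0.34, -3.123, -0.0]
force: [0.0, 0.3, -0.1]
opening: 0.0276
gripper_force: 0.0
tcp [ 0.4709 -0.2509  0.0659] q [-0.59  0.05  1.81 -0.    1.28 -1.94] shift [ 0.0004  0.0176 -0.0002]
turn [ 0.     -0.0001 -0.0005]
turn [-2.0000e-04 -0.0000e+00  1.9995e+00]
```

```bash
python3 -m crank '[[[-0.41,0,0,-0.03,0,0,0],[-0.41,0,0,-0.06,0,0,0],[-0.41,0,0,-0.1,0,0,0],[0,0,0,-0.15,0,0,0],[1,0,0,-0.2,0,0,0]]]'
python3 - <<'E'
from h import *
import cv2
rel([.4726,-.2431,.066],1.355)
w=read_camera("wrist")[:,:,::-1];s=read_camera("top")[:,:,::-1]
cv2.imwrite("pics/w3.png",np.hstack([cv2.resize(w[100:340,200:460],(400,369)),cv2.resize(s[185:280,385:485],(388,369),interpolation=cv2.INTER_CUBIC)]))
E
```

```text
t: 6.5
tool_pos: [0.4713, -0.2513, 0.1684]
orientation: [0.34, 3.122, -0.001]
force: [-0.4, 0.8, 0.2]
opening: 0.0429
gripper_force: 0.0
tcp [ 0.4713 -0.2513  0.1684] q [-0.59 -0.04  1.7  -0.    1.48 -1.94] shift [0.0013 0.0167 0.2048]
turn [-0.0004  0.001  -0.0007]
turn [1.6000e-03 6.0000e-04 1.9993e+00]
```

View pics/w3.png

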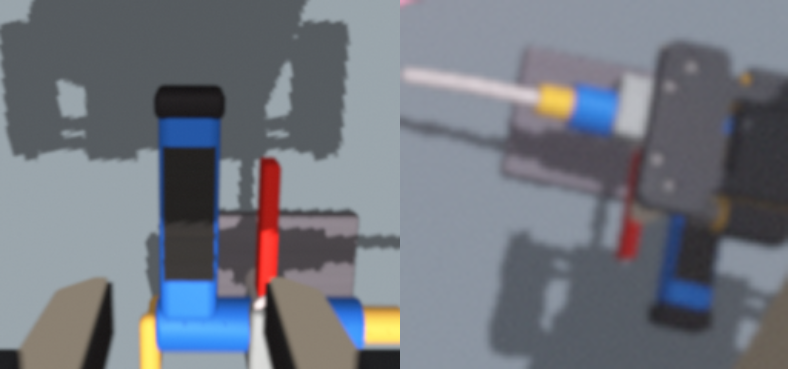

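The trigger is back at rest, parallel to the grip and intact. Retrying with low force and staged opening targets.

```bash
python3 -m crank '[[[1,0.001,0.0167,0,0,0,0],[1,0.001,0.0167,0,0,0,0],[1,0.001,0.0167,0,0,0,0],[1,0.001,0.0167,0.03,0,0,0],[1,0.001,0.0167,0.06,0,0,0]]]' 15
python3 -m crank '[[[1,0,0,0.05,0,0,0],[1,0,0,0.1,0,0,0],[1,0,0,0.1448,0,0,0],[1,0,0,0.1448,0,0,0],[1,0,0,0.1448,0,0,0]]]'
python3 -m crank '[[[0.2,0,0,0,0,0,0],[0.2,0,0,0,0,0,0],[0.2,0,0,0,0,0,0],[0.2,0,0,0,0,0,0],[0.2,0,0,0,0,0,0]]]'
python3 -m crank '[[[0.05,0,0,0,0,0,0],[0.05,0,0,0,0,0,0],[0,0,0,0,0,0,0],[0,0,0,0,0,0,0],[0,0,0,0,0,0,0]]]'
```

```text
t: 7.22
tool_pos: [0.4718, -0.2427, 0.1344]
orientation: [-0.34, -3.122, -0.001]
force: [-0.1, -0.9, -0.3]
opening: 0.0929
gripper_force: 0.0
t: 7.85
tool_pos: [0.4723, -0.2429, 0.0638]
orientation: [-0.34, -3.123, -0.0]
force: [-0.4, 0.1, 0.7]
opening: 0.0931
gripper_force: 0.0
t: 8.48
tool_pos: [0.4724, -0.2423, 0.0638]
orientation: [0.34, 3.123, 0.001]
force: [0.5, 3.0, 1.3]
opening: 0.0561
gripper_force: 1.6
t: 9.1
tool_pos: [0.4723, -0.2425, 0.0637]
orientation: [0.34, 3.123, 0.001]
force: [1.0, 5.1, 3.6]
opening: 0.0466
gripper_force: 2.6
```

```bash
python3 -m crank '[[[-0.06,0,0,0,0,0,0],[-0.06,0,0,0,0,0,0],[-0.06,0,0,0,0,0,0],[-0.06,0,0,0,0,0,0],[-0.06,0,0,0,0,0,0]]]'
python3 -m crank '[[[-0.1,0,0,0,0,0,0],[-0.1,0,0,0,0,0,0],[-0.1,0,0,0,0,0,0],[-0.1,0,0,0,0,0,0],[-0.1,0,0,0,0,0,0]]]'
```

```text
t: 9.72
tool_pos: [0.4724, -0.2424, 0.0636]
orientation: [0.34, 3.123, 0.001]
force: [1.7, 5.2, 2.4]
opening: 0.0437
gripper_force: 2.9
t: 10.35
tool_pos: [0.4723, -0.2431, 0.0637]
orientation: [0.34, 3.123, -0.001]
force: [1.5, 0.2, -0.2]
opening: 0.0422
gripper_force: 5.9
```

```bash
cat > red.py <<'E'
from h import *
im=read_camera("wrist").astype(int)
m=(im[:,:,0]>110)&(im[:,:,1]<70)&(im[:,:,2]<70); m[:230]=0
for r in range(230,330,10):
    x=np.where(m[r,330:480])[0]+330
    if len(x): print(r,x.min(),x.max())
E
python3 red.py
python3 -m crank '[[[-0.14,0,0,0,0,0,0],[-0.14,0,0,0,0,0,0],[-0.14,0,0,0,0,0,0],[-0.14,0,0,0,0,0,0],[-0.14,0,0,0,0,0,0]]]'; python3 red.py
```

```text
260 344 359
270 345 361
280 347 363
290 349 366
300 350 369
310 352 370
320 355 371
t: 11.02
tool_pos: [0.4721, -0.2438, 0.0637]
orientation: [0.341, 3.123, -0.002]
force: [1.8, -5.7, -3.2]
opening: 0.0405
gripper_force: 9.8
260 341 355
270 342 359
280 343 361
290 346 364
300 348 367
310 350 368
320 353 369
```

```bash
python3 -m crank '[[[-0.18,0,-0.003,0,0,0,0],[-0.18,0,-0.003,0,0,0,0],[-0.18,0,-0.003,0,0,0,0],[-0.18,0,-0.003,0,0,0,0],[-0.18,0,-0.003,0,0,0,0]]]'; python3 red.py
```

```text
t: 11.7
tool_pos: [0.4719, -0.2445, 0.0637]
orientation: [0.34, 3.123, -0.001]
force: [1.7, -4.1, -2.0]
opening: 0.0388
gripper_force: 14.4
260 339 354
270 339 357
280 342 360
290 345 363
300 347 366
310 349 367
320 352 368
```

Force (14 N) exceeds what the stop needs (9 N), and the trigger is tilted by about 0.25 rad. Holding it a second, then releasing.

```bash
python3 -m crank '[[[-0.2,0,-0.001,0,0,0,0],[-0.2,0,-0.001,0,0,0,0],[-0.2,0,-0.001,0,0,0,0],[-0.2,0,-0.001,0,0,0,0],[-0.2,0,-0.001,0,0,0,0]]]' 16; python3 red.py
python3 -m crank '[[[-0.2,0,0,0,0,0,0],[-0.2,0,0,0,0,0,0],[-0.2,0,0,0,0,0,0],[-0.2,0,0,0,0,0,0],[-0.2,0,0,0,0,0,0]]]'
python3 -m crank '[[[1,0,0,0,0,0,0],[1,0,0,0,0,0,0],[1,0,0,0,0,0,0],[1,0,0,0,0,0,0],[1,0,0,0,0,0,0]]]'; python3 red.py
```

```text
t: 12.38
tool_pos: [0.472, -0.2446, 0.0637]
orientation: [0.34, 3.123, 0.0]
force: [3.9, -0.3, -1.0]
opening: 0.0387
gripper_force: 15.3
260 339 354
270 339 357
280 342 360
290 345 363
300 347 366
310 349 367
320 352 367
t: 13.05
tool_pos: [0.4719, -0.2446, 0.0637]
orientation: [0.34, 3.123, 0.0]
force: [4.1, 2.0, -0.5]
opening: 0.0387
gripper_force: 15.2
t: 13.68
tool_pos: [0.4713, -0.2451, 0.0634]
orientation: [-0.341, -3.122, 0.001]
force: [0.5, 0.7, -0.1]
opening: 0.0841
gripper_force: 0.0
260 380 397
270 379 400
280 379 399
290 377 399
300 378 398
310 377 399
320 377 398
```

The tip moved about 17 mm (0.28 rad), the opening stayed stiff at the stop, and the trigger is released again. Up and over to the cover.

```bash
python3 -m crank '[[[1,0,0,-0.1,0,0,0],[1,0,0,-0.2,0,0,0],[1,0,0,-0.28,0,0,0],[1,0,0,-0.3,0,0,0],[1,0,0,-0.3,0,0,0]]]'
python3 -c "
from h import *
rel([.6312,.2429,.21],1.845)"
```

```text
t: 14.35
tool_pos: [0.4718, -0.245, 0.2135]
orientation: [0.34, 3.123, -0.001]
force: [-0.8, 0.0, -1.6]
opening: 0.0931
gripper_force: 0.0
tcp [ 0.4718 -0.245   0.2135] q [-0.58 -0.06  1.65 -0.    1.56 -1.93] shift [-0.101   1.0215  0.0066]
turn [-2.000e-04  2.000e-04 -3.128e-01]
turn [2.0000e-04 3.0000e-04 1.6872e+00]
```

```bash
python3 -m crank '[[[1,-0.01,0.1,0,0,0,-0.06],[1,-0.02,0.2,0,0,0,-0.12],[1,-0.03,0.3,0,0,0,-0.18],[1,-0.04,0.4,0,0,0,-0.24],[1,-0.05,0.5,0,0,0,-0.313]]]'
python3 -c "
from h import *
rel([.6312,.2429,.21],1.845)"
```

```text
t: 14.98
tool_pos: [0.549, -0.0044, 0.2107]
orientation: [0.435, -3.107, -0.001]
force: [0.4, -0.5, 0.8]
opening: 0.0931
gripper_force: 0.0
tcp [ 0.549  -0.0044  0.2107] q [-0.1  -0.01  1.6  -0.    1.56 -1.95] shift [-0.2938  0.4305  0.0009]
turn [ 0.0008 -0.0024  0.0024]
turn [ 3.8000e-03  1.3000e-03 -1.9976e+00]
```

```bash
python3 -m crank '[[[1,-0.07,0.1,0,0,0,0],[1,-0.14,0.2,0,0,0,0],[1,-0.21,0.3,0,0,0,0],[1,-0.27,0.4,0,0,0,0],[1,-0.2938,0.4305,0,0,0,0]]]'
python3 -m crank '[[[1,0,0,0,0,0,0],[1,0,0,0,0,0,0],[1,0,0,0,0,0,0],[1,0,0,0,0,0,0],[1,0,0,0,0,0,0]]]'
cat >> h.py <<'E'
def wproj(P,s,cal):
    M=cal["mount"];Rt=R.from_rotvec(s["orientation"]).as_matrix()
    q=((np.atleast_2d(P)-s["tool_pos"])@Rt-M[:3,3])@M[:3,:3]
    return q[:,:2]/q[:,2:]*cal["fx"]+[cal["cx"],cal["cy"]]
def wray(uv,z,s,cal):
    M=cal["mount"];Rt=R.from_rotvec(s["orientation"]).as_matrix()
    e=s["tool_pos"]+Rt@M[:3,3]; uv=np.atleast_2d(uv)
    d=np.c_[(uv-[cal["cx"],cal["cy"]])/cal["fx"],np.ones(len(uv))]@(Rt@M[:3,:3]).T
    return e+d*((z-e[2])/d[:,2])[:,None]
def hp(v,z):
    H=np.array([[-38,-26],[38,-26],[38,26],[-38,26]])/1000; c,s=np.cos(v[2]),np.sin(v[2])
    return np.c_[H@np.array([[c,s],[-s,c]])+v[:2],[z]*4]
E
python3 - <<'E'
from h import *
import cv2
s=read_state(); im=read_camera("wrist")[:,:,::-1].copy(); cal=get_calibration("wrist")
p=wproj(hp([.63117,.24294,.27417],.012),s,cal); print(p.round(1)); np.save("s_cov.npy",np.r_[s["tool_pos"],s["orientation"]])
cv2.imwrite("pics/w4raw.png",im)
x0,y0=(p.min(0)-40).astype(int).clip(0); x1,y1=(p.max(0)+40).astype(int); k=min(800/(x1-x0),600/(y1-y0)); print(x0,y0,k)
cv2.imwrite("pics/w4.png",cv2.resize(im[y0:y1,x0:x1],None,fx=3 if k>=3 else k,fy=3 if k>=3 else k,interpolation=cv2.INTER_CUBIC)); print(x1,y1)
rel([.6312,.2429,.21],1.845)
E
```

```text
t: 15.6
tool_pos: [0.6316, 0.2442, 0.2095]
orientation: [0.434, -3.106, 0.0]
force: [-0.4, -1.4, -0.4]
opening: 0.0929
gripper_force: 0.0
t: 16.23
tool_pos: [0.6332, 0.2404, 0.214]
orientation: [-0.429, 3.112, 0.0]
force: [-0.3, 1.0, 0.6]
opening: 0.0926
gripper_force: 0.0
[[295.6 155.8]
 [297.  234.2]
 [350.  234.2]
 [351.5 155.7]]
255 115 3.7735849056603774
391 274
tcp [0.6331 0.2406 0.2139] q [ 0.29  0.33  1.21  0.    1.6  -1.56] shift [0.0025 0.0055 0.0078]
turn [ 0.      0.0003 -0.0001]
turn [ 4.0000e-04 -0.0000e+00  1.9999e+00]
```

View pics/w4.png

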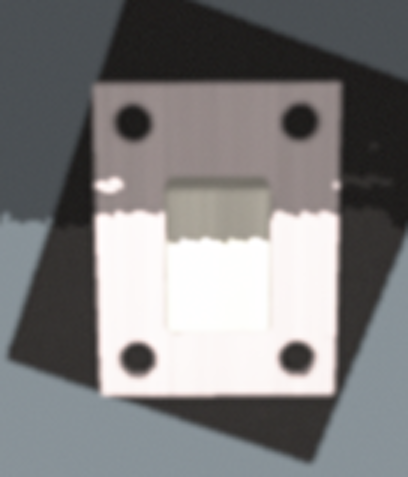

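The cover fills the crop, with holes at (133,123), (300,123), (297,359) and (138,358), so it sits about 3.5 px to the right of prediction. I'll compute the target from these.

Run:
```python
from h import *
v=np.load("s_cov.npy"); s={"tool_pos":v[:3],"orientation":v[3:]}; cal=get_calibration("wrist")
uv=(np.array([(133,123),(297+3,123),(297,359),(138,358)])+.5)/3-.5+[255,115]
w=wray(uv,.012,s,cal); H=np.array([[-38,-26],[-38,26],[38,26],[38,-26]])/1000
x,r=fit(w[:,:2],H); print(x,r)
rel([x[0],x[1],.017],x[2]+np.pi/2)
```

```text
[ 0.6302191   0.24613909 -6.00594203] 0.00030655181439454005
tcp [0.6331 0.2406 0.2139] q [ 0.29  0.33  1.21  0.    1.6  -1.56] shift [0.0028 0.0123 0.3938]
turn [ 0.      0.0003 -0.002 ]
turn [ 4.000e-04 -0.000e+00  1.998e+00]
```

```bash
python3 -m crank '[[[1,0.003,0.012,0.1,0,0,0],[1,0.003,0.012,0.2,0,0,0],[1,0.003,0.012,0.28,0,0,0],[1,0.003,0.012,0.32,0,0,0],[1,0.003,0.012,0.32,0,0,0]]]'
python3 -c "
from h import *
rel([.6302,.2461,.017],1.848)"
```

```text
t: 16.9
tool_pos: [0.629, 0.246, 0.0523]
orientation: [0.43, -3.109, 0.001]
force: [-0.1, 0.5, 0.1]
opening: 0.0927
gripper_force: 0.0
tcp [0.629  0.246  0.0523] q [ 0.3   0.43  1.39 -0.    1.32 -1.55] shift [-0.0026 -0.0004  0.0706]
turn [-0.0001 -0.0018 -0.0017]
turn [-2.7000e-03  1.0000e-04  1.9983e+00]
```

```bash
python3 -m crank '[[[1,-0.001,0,0.03,0,0,0],[1,-0.001,0,0.06,0,0,0],[1,-0.001,0,0.068,0,0,0],[1,-0.001,0,0.068,0,0,0],[1,-0.001,0,0.068,0,0,0]]]'
python3 -m crank '[[[0.2,0,0,0,0,0,0],[0.2,0,0,0,0,0,0],[0,0,0,0,0,0,0],[0,0,0,0,0,0,0],[-0.2,0,0,0,0,0,0]]]' 30
python3 -m crank '[[[-1,0,0,0,0,0,0],[-1,0,0,0,0,0,0],[-1,0,0,0,0,0,0],[-1,0,0,0,0,0,0],[-1,0,0,0,0,0,0]]]' 40
```

```text
t: 17.52
tool_pos: [0.6309, 0.2466, 0.0203]
orientation: [-0.43, 3.111, 0.0]
force: [-0.6, -0.8, 0.1]
opening: 0.093
gripper_force: 0.0
t: 18.15
tool_pos: [0.6305, 0.2465, 0.0196]
orientation: [0.43, -3.112, -0.0]
force: [0.5, -0.0, 0.2]
opening: 0.048
gripper_force: 0.0
t: 18.77
tool_pos: [0.6305, 0.2465, 0.0196]
orientation: [-0.43, 3.112, -0.0]
force: [0.4, -0.3, -0.6]
opening: 0.0011
gripper_force: 0.0
```

Run:
```python
from h import *
import cv2
w=read_camera("wrist")[:,:,::-1];s=read_camera("scene")[:,:,::-1]
cv2.imwrite("pics/w5raw.png",w)
cv2.imwrite("pics/w5.png",np.hstack([cv2.resize(w[100:480,160:480],(380,450)),cv2.resize(s[300:430,270:390],(415,450),interpolation=cv2.INTER_CUBIC)]))
print(read_state()["tool_pos"])
```

```text
[0.63048601 0.24650237 0.01966337]
```

View pics/w5.png

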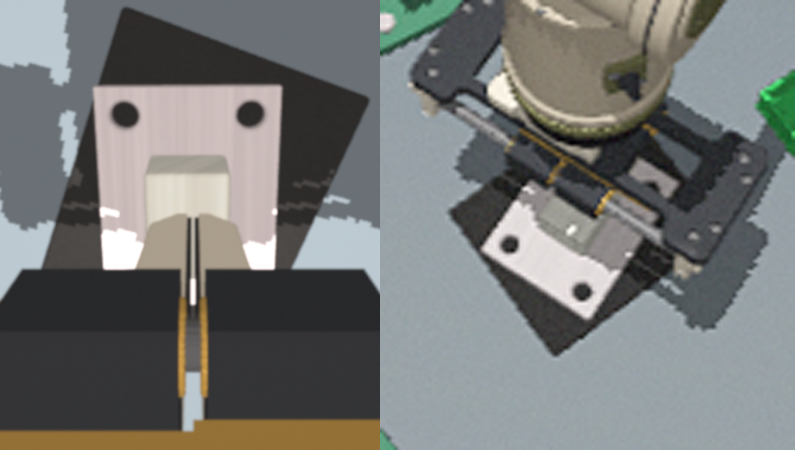

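The picture shows the fingers shut on top of the hub. The visible fingertips sit about 20 mm behind the reported TCP, which also explains the weak hold on the trigger. I'll check the offset from the two near holes, then reopen, re-centre and go about 20 mm lower while watching the force.

```bash
python3 - <<'E'
from h import *
import cv2
im=cv2.imread("pics/w5raw.png",0); s=read_state(); cal=get_calibration("wrist")
c=[]
for x0 in (245,350):
    m=(im[178:216,x0:x0+40]<90).astype(np.uint8); n,l,st,ce=cv2.connectedComponentsWithStats(m); k=1+np.argmax(st[1:,4]); c.append(ce[k]+[x0,178]); print(c[-1],st[k])
w=wray(c,.012,s,cal); M=R.from_rotvec(s["orientation"])
print("tool-frame mm",(M.inv().apply(w-s["tool_pos"])*1e3).round(1),"dist",np.linalg.norm(w[0]-w[1]))
E
python3 -m crank '[[[0.3,0,0,0,0,0,0],[0.6,0,0,0,0,0,0],[0.6,0,-0.0036,0,0,0,0],[0.6,0,-0.0036,0,0,0,0],[0.6,0,-0.0036,0,0,0,0]]]'
```

```text
[264.997151   196.47008547] [ 10   8  21  21 351]
[370.31855956 195.89750693] [ 10   8  22  21 361]
tool-frame mm [[ 38.8 -26.2   7.7]
 [ 39.   25.1   7.7]] dist 0.051220395057791225
t: 19.5
tool_pos: [0.6309, 0.2447, 0.0196]
orientation: [0.43, -3.112, -0.0]
force: [0.4, 0.7, -0.9]
opening: 0.0457
gripper_force: 0.0
```

```bash
python3 -m crank '[[[0.8,0.0018,0,0,0,0,0],[0.8,0.0018,0,0,0,0,0],[0.8,0.0018,0,0,0,0,0],[0.8,0.0018,0,0.01,0,0,0],[0.8,0.0018,0,0.02,0,0,0]]]'
python3 -m crank '[[[0.8,0,0,0.005,0,0,0],[0.8,0,0,0.01,0,0,0],[0.8,0,0,0.015,0,0,0],[0.8,0,0,0.02,0,0,0],[0.8,0,0,0.02,0,0,0]]]'
```

```text
t: 20.12
tool_pos: [0.63, 0.2445, 0.0092]
orientation: [0.43, -3.112, 0.0]
force: [0.4, -1.1, 0.0]
opening: 0.0837
gripper_force: 0.0
t: 20.75
tool_pos: [0.6299, 0.2444, -0.0007]
orientation: [0.43, -3.112, 0.0]
force: [-0.2, -0.1, 0.3]
opening: 0.0834
gripper_force: 0.0
```

```bash
python3 -m crank '[[[0.3,0,0,0.005,0,0,0],[0.3,0,0,0.005,0,0,0],[0.3,0,0,0.005,0,0,0],[0,0,0,0.005,0,0,0],[0,0,0,0.005,0,0,0]]]' 15
python3 -m crank '[[[-0.2,0,0,0,0,0,0],[-0.3,0,0,0,0,0,0],[-0.4,0,0,0,0,0,0],[-1,0,0,0,0,0,0],[-1,0,0,0,0,0,0]]]' 15
```

```text
t: 21.38
tool_pos: [0.6301, 0.2445, -0.0028]
orientation: [-0.43, 3.112, 0.0]
force: [0.1, -0.2, -0.2]
opening: 0.0475
gripper_force: 0.0
t: 22.0
tool_pos: [0.6301, 0.2445, -0.0028]
orientation: [-0.43, 3.112, -0.0]
force: [-0.7, 0.4, 0.4]
opening: 0.0317
gripper_force: 15.0
```

Hub gripped at 32 mm. Increasing the force and lifting in steps.

```bash
python3 -m crank '[[[-1,0,0,0,0,0,0],[-1,0,0,0,0,0,0],[-1,0,0,0,0,0,0],[-1,0,0,-0.01,0,0,0],[-1,0,0,-0.02,0,0,0]]]' 50
python3 -m crank '[[[-1,0,0,-0.03,0,0,0],[-1,0,0,-0.06,0,0,0],[-1,0,0,-0.1,0,0,0],[-1,0,0,-0.14,0,0,0],[-1,0,0,-0.18,0,0,0]]]'
python3 -m crank '[[[-1,0,0,-0.06,0,0,0],[-1,0,0,-0.12,0,0,0],[-1,0,0,-0.16,0,0,0],[-1,0,0,-0.18,0,0,0],[-1,0,0,-0.18,0,0,0]]]'
cat > near.py <<'E'
from h import *
import cv2
s=read_state(); cal=get_calibration("wrist"); g=read_camera("wrist"); cv2.imwrite("pics/near.png",g[:,:,::-1]); im=g.mean(2)
c=[]
for x0 in (240,345):
    m=(im[170:225,x0:x0+50]<90).astype(np.uint8); n,l,st,ce=cv2.connectedComponentsWithStats(m); k=1+np.argmax([a[4] if 150<a[4]<600 else 0 for a in st[1:]]); c.append(ce[k]+[x0,170]); print(c[-1].round(1),st[k])
M=R.from_rotvec(s["orientation"]); print(s["tool_pos"].round(4),s["opening"],s["force"].round(1))
E
python3 near.py
```

```text
t: 22.62
tool_pos: [0.6296, 0.2444, 0.0069]
orientation: [0.43, -3.111, 0.0]
force: [0.4, -0.2, -3.2]
opening: 0.0318
gripper_force: 50.0
t: 23.25
tool_pos: [0.6304, 0.2446, 0.0992]
orientation: [-0.43, 3.111, 0.0]
force: [0.4, -0.2, -3.3]
opening: 0.0311
gripper_force: 50.0
t: 23.88
tool_pos: [0.6303, 0.2446, 0.1876]
orientation: [-0.43, 3.111, 0.0]
force: [-0.3, 0.1, -3.4]
opening: 0.0319
gripper_force: 50.0
[266.3 209.4] [ 17  27  19  23 307]
[369.5 175. ] [  0   0  50  11 550]
[0.6303 0.2446 0.1876] 0.03190264655918773 [-0.3  0.1 -3.4]
```

Cover is up (about 3.4 N). Moving to a standoff 90 mm beyond the housing, where the wrist camera sees the tapped holes past the cover.

```bash
python3 -c "
from h import *
rel([.5764+.09*np.cos(.195),.0438-.09*np.sin(.195),.2],1.376)"
```

```text
tcp [0.6298 0.2444 0.1863] q [ 0.29  0.34  1.26 -0.    1.55 -1.55] shift [ 0.0511 -0.4387 -0.0273]
turn [-2.000e-04 -6.000e-04  2.989e-01]
turn [ 8.0000e-04 -2.0000e-04 -1.7011e+00]
```

```bash
python3 -m crank '[[[-1,0.005,-0.05,-0.01,0,0,0.05],[-1,0.015,-0.12,-0.027,0,0,0.1],[-1,0.025,-0.2,-0.027,0,0,0.15],[-1,0.035,-0.28,-0.027,0,0,0.2],[-1,0.045,-0.36,-0.027,0,0,0.25]]]' 50
python3 -c "
from h import *
rel([.5764+.09*np.cos(.195),.0438-.09*np.sin(.195),.2],1.376)"
```

```text
t: 24.55
tool_pos: [0.6564, 0.0639, 0.1986]
orientation: [-0.189, -3.133, 0.0]
force: [-0.1, 0.6, -3.3]
opening: 0.0312
gripper_force: 50.0
tcp [0.6564 0.0639 0.1986] q [ 0.02  0.29  1.29  0.    1.56 -1.43] shift [-0.0255 -0.0725 -0.0029]
turn [-0.0003 -0.0018  0.0473]
turn [ 2.8000e-03 -5.0000e-04 -1.9527e+00]
```

```bash
python3 -m crank '[[[-1,-0.01,-0.04,0,0,0,0.0473],[-1,-0.0255,-0.0725,0,0,0,0.0473],[-1,-0.0255,-0.0725,0,0,0,0.0473],[-1,-0.0255,-0.0725,0,0,0,0.0473],[-1,-0.0255,-0.0725,0,0,0,0.0473]]]'
python3 - <<'E'
from h import *
import cv2
s=read_state(); g=read_camera("wrist")[:,:,::-1].copy(); sc=read_camera("scene"); cal=get_calibration("wrist"); cv2.imwrite("pics/w6raw.png",g);cv2.imwrite("pics/s6raw.png",sc[:,:,::-1])
np.save("s_hou.npy",np.r_[s["tool_pos"],s["orientation"]]); print(s["tool_pos"],s["orientation"],s["force"])
p=wproj(hp([.57635,.04379,-.19541],.072),s,cal); print(p.round(1))
cv2.imwrite("pics/w6.png",cv2.resize(g[0:290,180:470],(600,600),interpolation=cv2.INTER_CUBIC))
E
```

```text
t: 25.18
tool_pos: [0.6655, 0.0288, 0.2006]
orientation: [-0.299, -3.127, -0.0]
force: [0.1, 0.8, -2.6]
opening: 0.0319
gripper_force: 50.0
[0.66550225 0.02882574 0.20055532] [-2.98817137e-01 -3.12714253e+00 -3.63511616e-04] [ 0.10943974  0.78438269 -2.6155466 ]
[[280.5  38.8]
 [282.8 148.7]
 [351.8 149. ]
 [354.4  39.2]]
```

View pics/w6.png

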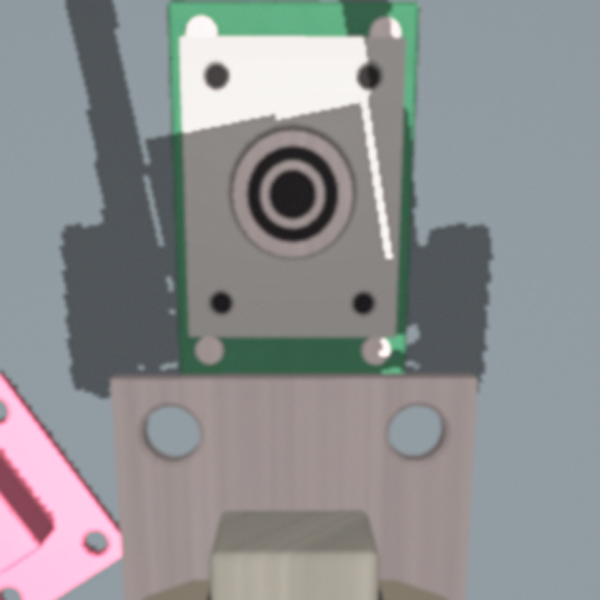

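The picture shows the threads at crop (216,76), (369,76), (363,303) and (221,303), and the held cover's near holes at (173,432) and (416,432). I'll work out the relative shift in the tool frame.

Run:
```python
from h import *
v=np.load("s_hou.npy"); cal=get_calibration("wrist"); s={"tool_pos":v[:3],"orientation":v[3:]}
k=600/290; un=lambda p:(np.array(p,float)+.5)/k-.5+[180,0]
up={"tool_pos":np.zeros(3),"orientation":np.zeros(3)}
M=R.from_rotvec(v[3:])
def intool(uv,zt): return wray(uv,zt,up,cal)
best=[]
for zt in (.125,.1286,.132):
    th=intool(un([(216,76),(369,76),(363,303),(221,303)]),zt)
    Hm=np.array([[38,-26],[38,26],[-38,26],[-38,-26]])/1000
    f,r=fit(th[:,:2],Hm); print("housing in tool",zt,f.round(4),"res",r.round(5))
for zt in (-.018,-.0148,-.011):
    c=intool(un([(173.3,432),(416,432)]),zt); d=c[1]-c[0]
    a=np.arctan2(-d[0],d[1]); mid=c.mean(0)[:2]-.038*np.array([np.cos(a),np.sin(a)])
    print("cover in tool",zt,mid.round(4),"yaw",a.round(4),"spacing",np.linalg.norm(d).round(4))
w=wray(un([(216,76),(369,76),(363,303),(221,303)]),.072,s,cal)
print("housing world",fit(w[:,:2],np.array([[-38,26],[-38,-26],[38,-26],[38,26]])/1000))
```

```text
housing in tool 0.125 [0.092  0.0004 0.0028] res 0.00063
housing in tool 0.1286 [0.0921 0.0004 0.0028] res 0.00021
housing in tool 0.132 [0.0923 0.0004 0.0028] res 0.0003
cover in tool -0.018 [0.0012 0.0012] yaw 0.0007 spacing 0.0502
cover in tool -0.0148 [0.0004 0.0012] yaw 0.0007 spacing 0.0511
cover in tool -0.011 [-0.0004  0.0012] yaw 0.0007 spacing 0.0522
housing world (array([ 0.57509353,  0.04671651, -0.19705738]), np.float64(0.051141708230223445))
```

```bash
python3 -m crank '[[[-1,0.05,-0.0008,0,0,0,0],[-1,0.1,-0.0016,0,0,0,0],[-1,0.15,-0.0016,0,0,0,0.0015],[-1,0.1838,-0.0016,0,0,0,0.0015],[-1,0.1838,-0.0016,0,0,0,0.0015]]]'
python3 -m crank '[[[-1,0,0,0.04,0,0,0],[-1,0,0,0.08,0,0,0],[-1,0,0,0.12,0,0,0],[-1,0,0,0.15,0,0,0],[-1,0,0,0.16,0,0,0]]]'
python3 -m crank '[[[-1,0,0,0,0,0,0],[-1,0,0,0,0,0,0],[-1,0,0,0,0,0,0],[-1,0,0,0,0,0,0],[-1,0,0,0,0,0,0]]]'
python3 -c "
from h import *
rel([.5752,.0458,.080],1.374)"
```

```text
t: 25.9
tool_pos: [0.5747, 0.0452, 0.2012]
orientation: [0.303, 3.126, 0.0]
force: [1.6, 0.1, -3.3]
opening: 0.0318
gripper_force: 50.0
t: 26.52
tool_pos: [0.5743, 0.0444, 0.1186]
orientation: [-0.305, -3.124, 0.0]
force: [-0.3, -0.9, -2.3]
opening: 0.0316
gripper_force: 50.0
t: 27.15
tool_pos: [0.5754, 0.0444, 0.1209]
orientation: [0.305, 3.126, 0.0]
force: [0.1, 0.4, -4.3]
opening: 0.0315
gripper_force: 50.0
tcp [0.5754 0.0444 0.1209] q [-0.01  0.11  1.64 -0.    1.39 -1.39] shift [0.0009 0.0026 0.0817]
turn [0.     0.0002 0.0013]
turn [-3.0000e-04  0.0000e+00 -1.9987e+00]
```

```bash
python3 -m crank '[[[-1,0,0.002,0.02,0,0,0.0013],[-1,0.0005,0.002,0.05,0,0,0.0013],[-1,0.0005,0.002,0.07,0,0,0.0013],[-1,0.0005,0.002,0.0817,0,0,0.0013],[-1,0.0005,0.002,0.0817,0,0,0.0013]]]'
python3 -m crank '[[[-1,0,0,0,0,0,0],[-1,0,0,0,0,0,0],[-1,0,0,0,0,0,0],[-1,0,0,0,0,0,0],[-1,0,0,0,0,0,0]]]'
python3 - <<'E'
from h import *
import cv2
rel([.5752,.0458,.080],1.374)
cal=get_calibration("scene"); M=R.from_rotvec(cal["orientation"]).as_matrix()
def pr(P): q=(P-cal["eye"])@M; return q[:,:2]/q[:,2:]*cal["fx"]+[cal["cx"],cal["cy"]]
ims={"s0":cv2.imread("pics/scene0.png"),"now":np.mean([read_camera("scene")[:,:,::-1] for _ in range(4)],0).astype(np.uint8),"wrist":read_camera("wrist")[:,:,::-1]}
for n,i in ims.items(): cv2.imwrite(f"pics/f_{n}.png",i)
s=read_state(); wc=get_calibration("wrist")
H=[.5752,.0458,-.196]
P0=pr(hp([.57635,.04379,-.19541],.072)); P1=pr(hp(H,.093))
print("pred threads",P0.round(1).tolist()); print("pred holes",P1.round(1).tolist())
def blobs(im,P,rad,th):
    g=im.mean(2)
    for p in P:
        x,y=np.round(p).astype(int); w=g[y-rad:y+rad+1,x-rad:x+rad+1]; bg=np.percentile(w,75)
        m=(w<bg*th).astype(np.uint8); n,l,st,ce=cv2.connectedComponentsWithStats(m)
        print(p.round(1),"bg",bg.round(),[( (ce[k]+[x-rad,y-rad]).round(1).tolist(),int(st[k,4])) for k in range(1,n) if st[k,4]>5])
blobs(ims["s0"],P0,7,.6); print(); blobs(ims["now"],P1,9,.6)
E
```

```text
t: 27.78
tool_pos: [0.5747, 0.0455, 0.079]
orientation: [-0.308, -3.125, 0.0]
force: [0.2, 0.6, -2.4]
opening: 0.0317
gripper_force: 50.0
t: 28.4
tool_pos: [0.5752, 0.0455, 0.0798]
orientation: [0.309, 3.126, 0.0]
force: [0.4, 0.4, -2.9]
opening: 0.0315
gripper_force: 50.0
tcp [0.5752 0.0455 0.0798] q [-0.01  0.15  1.68  0.    1.32 -1.38] shift [ 0.0002  0.0006 -0.0003]
turn [0. 0. 0.]
turn [-1.e-04  0.e+00 -2.e+00]
pred threads [[295.7, 252.6], [264.8, 267.4], [275.6, 286.0], [306.9, 270.6]]
pred holes [[296.3, 248.0], [265.0, 262.9], [275.9, 281.8], [307.7, 266.3]]
[295.7 252.6] bg 204.0 [([296.9, 252.9], 8)]
[264.8 267.4] bg 204.0 [([266.0, 267.7], 7), ([261.0, 272.2], 8)]
[275.6 286. ] bg 205.0 [([270.7, 289.8], 19), ([277.0, 286.3], 7), ([280.5, 292.0], 20)]
[306.9 270.6] bg 205.0 [([308.1, 270.9], 8), ([311.2, 276.8], 25)]

[296.3 248. ] bg 70.0 [([288.2, 239.3], 6), ([298.0, 250.8], 65)]
[265.  262.9] bg 228.0 [([271.8, 254.4], 10)]
[275.9 281.8] bg 228.0 [([275.9, 281.4], 15), ([276.0, 288.2], 87)]
[307.7 266.3] bg 130.0 [([300.5, 260.0], 6), ([307.9, 264.2], 87)]
```

Run:
```python
from h import *
import cv2
cal=get_calibration("scene"); M=R.from_rotvec(cal["orientation"]).as_matrix()
def pr(P): q=(P-cal["eye"])@M; return q[:,:2]/q[:,2:]*cal["fx"]+[cal["cx"],cal["cy"]]
for z in (.09,.093,.096): print("ideal holes top",z,(pr(hp([.57635,.04379,-.19541],z))+[1.2,.3]).round(1).tolist())
g=cv2.imread("pics/f_now.png").mean(2).astype(int)
print("hole1 cols 258-272 rows 256-270");print(g[256:271,258:273])
print("hole2 cols 269-283 rows 275-290");print(g[275:290,269:284])
w=cv2.imread("pics/f_wrist.png").mean(2).astype(int)
print("wrist L rows190-230 cols 245-285 /2");print(w[190:232:2,244:286:2])
```

```text
ideal holes top 0.09 [[296.6, 248.7], [265.3, 263.6], [276.2, 282.5], [307.9, 266.9]]
ideal holes top 0.093 [[296.5, 248.0], [265.2, 262.9], [276.1, 281.8], [307.9, 266.3]]
ideal holes top 0.096 [[296.5, 247.3], [265.0, 262.3], [276.0, 281.1], [307.9, 265.6]]
hole1 cols 258-272 rows 256-270
[[161 160 159 160 160 160 157 154 185 208 227 234 189 143 146]
 [160 160 160 159 157 154 186 223 232 230 229 231 231 188 139]
 [160 159 156 156 183 223 232 231 228 228 227 228 229 230 184]
 [158 155 185 221 231 230 230 230 230 229 226 226 226 229 232]
 [187 223 231 230 231 227 201 199 206 219 226 226 226 228 186]
 [219 232 229 229 217 173 129 138 141 167 216 227 228 230 233]
 [181 219 229 224 177 134 152 184 163 144 209 230 232 232 233]
 [147 211 228 223 187 149 139 135 128 136 211 232 231 231 228]
 [157 179 216 230 204 149 121 122 121 182 224 231 227 225 225]
 [159 137 208 228 229 220 177 206 215 226 229 225 226 227 229]
 [152 197 197 223 234 229 230 231 227 225 226 227 228 228 228]
 [159 168 172 183 221 231 226 225 226 227 228 229 228 228 228]
 [160 139 196 166 207 227 226 227 228 229 229 228 22
[... 2321 characters left out ...]
9 137 114 115 131 136 136 137 137 137 138 137 133 133 148 158
  161 160 157]
 [153 154 155 151 137 116 116 126 134 136 136 136 136 129 127 143 154 159
  161 161 159]
 [154 155 156 157 151 140 121 116 119 123 125 123 122 125 141 154 160 159
  162 161 158]
 [153 154 156 159 156 151 144 137 128 124 123 128 137 146 154 160 161 160
  161 161 158]
 [154 154 156 159 160 156 154 151 148 146 147 150 152 154 160 161 161 160
  161 162 159]
 [154 154 157 160 160 157 157 156 153 153 156 156 155 156 160 161 162 161
  160 161 158]
 [154 154 156 159 159 157 158 156 154 155 156 157 156 156 160 162 161 160
  162 161 158]
 [154 154 155 159 160 158 158 158 153 155 156 157 156 155 160 162 161 160
  161 161 158]]
```

Two cameras agree. In the scene view, cover holes 1 and 2 lie within about 0.3 px of ideal, and in the wrist view a tapped hole shows through the cover hole where it should. The gap is about 15 mm, so I'm handing in.

```bash
python3 -c "
from plant import *
s=read_state(); print(s['t'],s['dq'].round(3),s['gripper_force']); print(close_job())"
```

```text
28.65 [ 0.001  0.001 -0.    -0.     0.001  0.001] 49.993600845336914
the job is handed in; nothing more can be done
None
```

The job is handed in at 28.7 s: the trigger was squeezed to its stop for over a second and let go. The cover is held level about 15 mm above the housing, with the holes I could check within about 1 mm of the tapped holes; no verdict was returned.

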